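# Load two crimp collars into the spring magazine

## Task

Load the two small steel collars from the bench into the upright spring magazine, one after the other: press each straight down between the guide rods until the sprung lips snap shut over it and it stays in by itself, then let go. Press gently, with no more than about 3 kg of force, because near the bottom the stack meets solid stops at a depth you must feel for, and leave the other parts on the bench where they are.

Things in the scene. Friction and masses are not known exactly. Their poses are not given: they have to be found in the camera images.
- magazine: upright spring magazine for collars, bolted down, may be loaded with 30 N at most. Origin: centre of the underside of its base plate (100 x by 130 y by 12 mm), on its axis, z up. Four steel guide rods, 10 mm thick, round-topped, at x = +-23, y = +-23 mm, leave a round way 55 mm wide and 36 mm finger gaps on the +x and -x sides. Grey lip blocks fill the +y and -y sides (y 36 to 55 mm, up to z 119 mm)
- magazine_axis (a point): middle of the magazine's mouth, on its axis, level with the tops of the guide rods (130 mm over the bench)
- lips_nominal (a point): point on the axis 95 mm up: mid-setting of the undersides of the two sprung steel lips (at +y and -y, 20 mm wide, 44 mm apart). The true undersides lie up to 10 mm higher or lower each time; not reported. Lip tops slope inwards over 12 mm. A collar set on them rests with its underside 8 mm above the undersides; about 5 to 12 N presses it through, and they snap shut once its top is below their undersides
- follower_rest (a point): point on the axis 86 mm up: top of the black spring follower at rest. It pushes up with 4.5 N plus 0.1 N per mm pressed down, and is damped (40 N per m/s). A collar not yet caught springs back up
- stops_nominal (a point): point on the axis 33 mm up: mid-setting of the solid depth stops under the collars, clamped to the lips and so up to 10 mm higher or lower with them. With two collars in, the stops are met when the upper collar's top is 2 mm below the lips' undersides; with one, only 30 mm deeper
- collar1_mid (a point): centre (half-way up) of a plain round steel collar standing on the bench: 52 mm diameter, 30 mm tall, about 0.2 kg, 12 mm bore, two thin dark grooves; z along its axis. Either end may be up
- collar2_mid (a point): centre of the second collar, the same as the first
- big_collar: bystander: larger collar, 66 mm diameter, 45 mm tall, too wide for the magazine; origin at the centre of its underside
- hose_tail: bystander: steel hose fitting with a 38 mm wide flange below a narrow ribbed tail, 62 mm tall; origin at the centre of its underside
- spanner: bystander: open-ended spanner lying flat, about 200 mm long; origin near its middle
- nut: bystander: brass hexagon nut, 38 mm across corners, 18 mm tall; origin at the centre of its underside
Not all that is in view belongs to the job. Leave any green or purple look-alike of the magazine alone.

How it is judged:
On the way:
1. one collar is held behind the lips and let go, while the other is still outside ((((z of collar1_mid in the frame of magazine below 0.0955 m and horizontal distance between collar1_mid and magazine_axis below 0.006 m) and contact force between the fingers and collar1 below 0.3 N and not (z of collar2_mid in the frame of magazine below 0.0955 m and horizontal distance between collar2_mid and magazine_axis below 0.006 m)) or ((z of collar2_mid in the frame of magazine below 0.0955 m and horizontal distance between collar2_mid and magazine_axis below 0.006 m) and contact force between the fingers and collar2 below 0.3 N and not (z of collar1_mid in the frame of magazine below 0.0955 m and horizontal distance between collar1_mid and magazine_axis below 0.006 m)))), for 0.3 s.
At the end, for the whole second after the job is handed in: both collars stand in the magazine below the lips, let go and at rest: each centre less than 95.5 mm over the magazine's underside and within 6 mm of its axis (a collar that is not held back by the lips springs up to 101 mm or more) (z of each of collar1_mid, collar2_mid in the frame of magazine below 0.0955 m and horizontal distance between each of collar1_mid, collar2_mid and magazine_axis below 0.006 m and contact force between the fingers and collar1 below 0.3 N and contact force between the fingers and collar2 below 0.3 N and linear speed of each of collar1, collar2 below 0.01 m/s); the robot touches nothing.
It fails at once if the magazine is loaded with more than 30 N while the fingers press (contact force between magazine and anything else above 30 N and contact force between the fingers and anything else above 3 N).
It fails at once if the big collar is moved by more than 25 mm (distance of big_collar from where it was at the start of the episode above 0.025 m).
It fails at once if the hose tail is moved by more than 25 mm (distance of hose_tail from where it was at the start of the episode above 0.025 m).
It fails at once if the spanner is moved by more than 25 mm (distance of spanner from where it was at the start of the episode above 0.025 m).
It fails at once if the nut is moved by more than 25 mm (distance of nut from where it was at the start of the episode above 0.025 m).
It also fails if it takes over 72 s, if anything falls off the work surface, if the arm or the gripper's body presses on something with over 40 N, if the wrist force passes 120 N, or if a joint passes its speed limit or range.

## Robot

A 6-joint arm with a two-finger parallel gripper is mounted at the origin on the work surface. World frame = base frame: x ahead of the robot, y to its left, z up, the work surface at z = 0. Lengths are in m, angles in rad, forces in N, time in s.
With the tool pointing down it reaches from about 0.35 to 0.975 m from the base axis. Payload 4.9 kg.
Tool frame: the origin (TCP) lies on the front face of the gripper's body, between the roots of the fingers; the fingertips stand ctrl.tip_extent ahead of it and the grasp point (between the pads) lies 54 mm ahead of it (ctrl.tip_extent is the distance from the TCP to the fingertips, in m); z points along the fingers, y is the line along which they close (so a half turn about z gives the same grasp; the last joint's range is limited). The gripper opens to 85 mm and grips with 20 to 120 N. Pads are 22 mm wide; open, the fingers measure 114 mm over their backs; the gripper's body (76 mm by 85 mm) begins 54 mm behind the grasp point. The pads swing forward as they close: fully open they stand 13 mm farther back than shut.
Start: joints at [1.215, 0.053, 1.613, -0, 1.476, -0.119], TCP at [0.147, 0.608, 0.304] pointing down, gripper open.
Joint ranges: [-3.01, 3.01], [-1.01, 2.22], [0.06, 2.58], [-1.02, 4.17], [0.09, 2.62], [-3.14, 3.14]. Speed limits (rad/s): [2.57, 2.57, 3.14, 3.14, 3.14, 3.14].

## Interface

Orientations are given as a rotation vector (axis times angle).
In Python, from station import ctrl gives the robot as it stands.
- The arm moves only by the tool apply_moves, never from a script. Its argument "rows" is one flat list of numbers, 6 for each row, row after row: the shift along the tool's x, y, z normalised to -1 to 1, where 1 is 0.6 m, then the turn, a rotation vector about the tool's x, y, z normalised to -1 to 1, where 1 is 90 degrees. A call has 1 to 20 rows; each row is the pose to reach, as a shift and turn from the pose commanded when the call began, along the tool's axes at that moment; what a row does not reach only later rows make up. A row lasts 1/10 s, in which the tool goes at most 50 mm and 8.59 degrees, less where a joint would pass 70% of its speed; a pose out of reach is approached as far as the arm can. A call with a number of a shift or a turn outside -1 to 1 is refused whole. A call with a gripper value outside its range is refused whole. "grip" is the opening, from 0 (shut) to 1 (fully open), set as the call begins (left out, the last holds). The fingers move at their own pace and stop on an object; "grip_force" is the grip in N (left out, the last holds). Time passes only in rows, so rows that repeat a pose let the fingers close. It gives the time, the measured TCP pose, the force, the opening and the grip force at its end, in the units of the state.
- ctrl.get_obs(): the state, without advancing time (a new reading comes with each control period).
- ctrl.get_image(name): name is "scene" or "top"; returns (picture, depth): 420x560x3 uint8, blue, green, red; 420x560 float32, m along the optical axis (not along the pixel's ray), 0 where there is no reading.
- ctrl.camera_model(name): a dict with "mtx" (3x3 intrinsics, pixels), "R" (3x3) and "t" (3): a world point X has camera coordinates R X + t. Camera axes: x right, y down, z forward; pixel columns grow to the right and rows downward; lengths in m; the calibration is good to about 2 mm. A picture is of the moment at which its call begins. camera_model takes no time and is no camera call.
- ctrl.finish_job(): hands the job in; it is judged then, once.
The state is a dict: "t": time; "q": joint angles; "dq": joint speeds; "effort": joint torques, N m; "tool_pos": TCP position; "tool_rot": TCP orientation; "contact_force": force on the tool from outside, world axes, zero at the start; "wrist_torque": the same for the moment, N m; "opening": finger opening in m; "grip_force": force on a finger pad.
Only numpy, scipy, OpenCV 4.12 (cv2) and the standard library are available. Lean on these libraries where they do the work, as an engineer would, in place of code of your own. Each camera call takes 0.05 s, during which the arm holds its last target. There are 200 camera calls.

## Working session

There is one attempt and no reset: what is moved stays moved. The work goes in short steps, Python scripts to look and compute and a tool call to move; the robot and the scene stay as the last step left them, time stands still between calls to the robot, and variables do not carry over. Pictures are saved under pics/ and viewed, at most 10 in all, crops included, and the job is handed in when it is done.

Besides the shell and the picture viewer there is one more tool, called after "Call:" by a JSON object that holds its "method" and its "body". apply_moves: Moves the arm, as the interface text tells. Its arguments: {"type":"object","properties":{"rows":{"type":"array","items":{"type":"number"}},"grip":{"type":"number"},"grip_force":{"type":"number"}},"required":["rows"]}

```bash
mkdir -p pics
cat > h.py <<'E'
import numpy as np, cv2
from station import ctrl
from scipy.spatial.transform import Rotation as Ro
def world(name,u,v,z=None,depth=None):
    c=ctrl.camera_model(name); K,R,t=map(np.array,(c["mtx"],c["R"],c["t"]))
    d=R.T@np.linalg.solve(K,np.array([u,v,1.])); o=-R.T@t
    return o+d*((z-o[2])/d[2] if z is not None else depth)
def rel(p):
    o=ctrl.get_obs(); return Ro.from_rotvec(o["tool_rot"]).as_matrix().T@(np.array(p)-o["tool_pos"])/0.6
E
python3 - <<'E'
from h import *
for n in("scene","top"):
    im,d=ctrl.get_image(n); cv2.imwrite(f"pics/{n}0.png",im); np.savez(f"{n}0",im=im,d=d)
    c=ctrl.camera_model(n); print(n,-np.array(c["R"]).T@c["t"],np.round(c["R"],2).tolist(),c["mtx"][0])
print(ctrl.get_obs(),ctrl.tip_extent)
E
```

```text
scene [ 1.14622403 -0.2018733   1.03616586] [[0.5, 0.86, -0.01], [0.73, -0.44, -0.53], [-0.46, 0.26, -0.85]] [456.76861037   0.         277.33552979]
top [0.46490127 0.0508012  1.17002618] [[0.03, -1.0, -0.02], [-0.99, -0.02, -0.14], [0.13, 0.02, -0.99]] [436.61078605   0.         278.27995404]
{'t': 0.1, 'q': array([ 1.21499523e+00,  5.32909876e-02,  1.61416678e+00, -2.06540816e-05,
        1.47595841e+00, -1.18998244e-01]), 'dq': array([-1.35855244e-03,  6.75896936e-04, -3.85270027e-03, -4.60032916e-05,
        1.58623337e-04, -8.35198198e-04]), 'effort': array([-2.20316279e-04, -3.94912076e+01, -3.71358740e+01, -1.95703210e-04,
        4.02128135e-03,  4.05475078e-06]), 'tool_pos': array([0.14647594, 0.60715599, 0.3027797 ]), 'tool_rot': array([-3.71049037e-01, -3.11919067e+00,  2.79127370e-03]), 'contact_force': array([-0.8276548 , -0.05679407, -0.61003431]), 'wrist_torque': array([ 0.01702184, -0.0062131 ,  0.01113161]), 'grip_force': 0.0, 'opening': 0.08524723017626566} 0.0726
```

View pics/scene0.png

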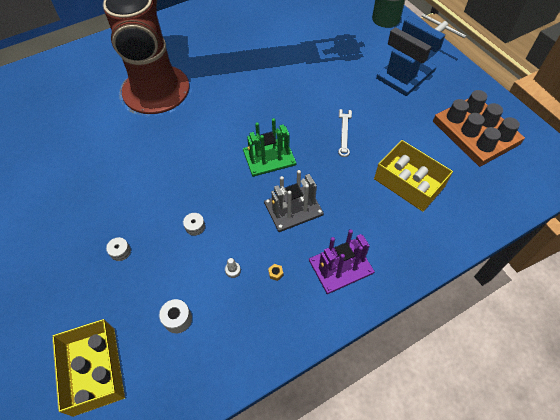

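View pics/top0.png

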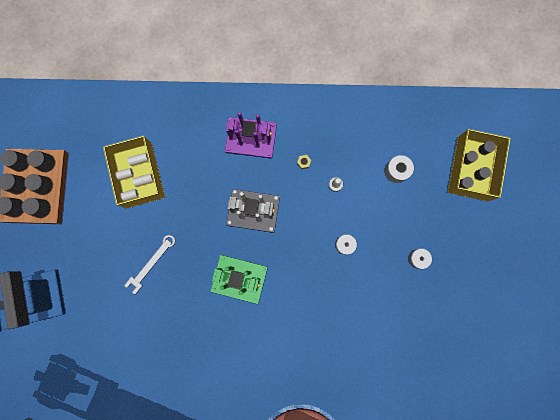

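Candidates for the collars in the top view are (346,244), (421,259) and the big collar (400,168), which is wider and taller. The hose tail (336,184) and nut (304,161) are not collars. Candidates for the magazine are grey (252,210), purple (251,137) and green (239,280). I choose the two small rings at (346,244) and (421,259) and the grey magazine. Next I check these in a close crop.

Run:
```python
from h import *
out=[]
for n,bx in(("top",(215,180,70,60)),("scene",(255,160,75,75))):
    im=np.load(n+"0.npz")["im"]; x,y,w,h=bx
    out.append(cv2.resize(im[y:y+h,x:x+w],(390,390*h//w),interpolation=cv2.INTER_CUBIC))
H=max(o.shape[0] for o in out)
cv2.imwrite("pics/crop1.png",np.hstack([cv2.copyMakeBorder(o,0,H-o.shape[0],0,5,0) for o in out]))
for n,pts in(("top",[(346,244),(421,259),(400,168)]),("scene",[(193,223),(117,247),(175,316)])):
    f=np.load(n+"0.npz"); im,d=f["im"],f["d"]; hsv=cv2.cvtColor(im,cv2.COLOR_BGR2HSV)
    m=((hsv[...,1]<60)&(hsv[...,2]>90)).astype(np.uint8)
    for u,v in pts:
        cs,_=cv2.findContours(m,cv2.RETR_EXTERNAL,cv2.CHAIN_APPROX_NONE)
        c=min(cs,key=lambda c:np.linalg.norm(c.reshape(-1,2).mean(0)-(u,v)))
        (cx,cy),r,a=cv2.fitEllipse(c)
        # top face by depth: points within 
        mm=np.zeros_like(m); cv2.drawContours(mm,[c],-1,1,-1); vv,uu=np.nonzero(mm)
        P=np.array([world(n,a,b,depth=d[b,a]) for a,b in zip(uu,vv)])
        hz=np.percentile(P[:,2],70); T=P[abs(P[:,2]-hz)<.006]
        lo,hi=T[:,:2].min(0),T[:,:2].max(0)
        print(n,(u,v),r,hz.round(3),((lo+hi)/2).round(4),(hi-lo).round(3),world(n,cx,cy,z=0.03).round(4))
# magazine points
f=np.load("top0.npz"); im,d=f["im"],f["d"]
uu,vv=np.meshgrid(range(220,286),range(180,240)); uu=uu.ravel();vv=vv.ravel()
P=np.array([world("top",a,b,depth=d[b,a]) for a,b in zip(uu,vv)])
hsv=cv2.cvtColor(im,cv2.COLOR_BGR2HSV)[vv,uu]
for lo,hi in((.006,.02),(.112,.124)):
    k=(P[:,2]>lo)&(P[:,2]<hi); k&=hsv[:,1]<110
    q=P[k][:,:2]; r=cv2.minAreaRect((q*1000).astype(np.float32)); print(lo,k.sum(),r,np.median(P[k][:,2]))
```

```text
top (346, 244) (19.22681999206543, 20.0601863861084) 0.03 [ 0.5246 -0.1066] [0.049 0.05 ] [ 0.5253 -0.1051  0.03  ]
top (421, 259) (19.13818359375, 20.258487701416016) 0.031 [ 0.4935 -0.2998] [0.049 0.051] [ 0.494  -0.2983  0.03  ]
top (400, 168) (23.693937301635742, 25.307968139648438) 0.046 [ 0.729  -0.2451] [0.063 0.065] [ 0.7327 -0.2483  0.03  ]
scene (193, 223) (17.12248420715332, 19.956945419311523) 0.031 [ 0.5254 -0.1047] [0.054 0.05 ] [ 0.5263 -0.1057  0.03  ]
scene (117, 247) (17.426660537719727, 21.224824905395508) 0.031 [ 0.4942 -0.2982] [0.052 0.05 ] [ 0.4952 -0.299   0.03  ]
scene (175, 316) (26.63207244873047, 30.246950149536133) 0.046 [ 0.7293 -0.2435] [0.066 0.064] [ 0.7245 -0.245   0.03  ]Traceback (most recent call last):
  File "<stdin>", line 24, in <module>
  File "h.py", line 5, in world
    c=ctrl.camera_model(name); K,R,t=map(np.array,(c["mtx"],c["R"],c["t"]))
ValueError: time passes only in moves, steps and waits
```

View pics/crop1.png

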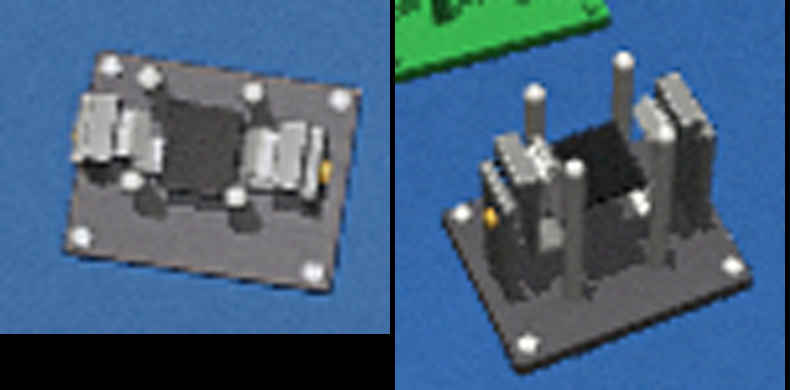

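The crop shows the grey magazine, with four rod tops in the top view at crop (149,76), (253,91), (132,181) and (236,197), and lip blocks to the left and right. I turn these into positions.

Run:
```python
from h import *
def go(n,pts,off,s,z):
    W=np.array([world(n,off[0]+(u+.5)/s-.5,off[1]+(v+.5)/s-.5,z=z) for u,v in pts]); print(n,z,W.mean(0).round(4),W[:,:2].round(4).tolist())
    d=W[1]-W[0]+W[3]-W[2]; print("yaxis dir (crop left->right)",np.degrees(np.arctan2(d[1],d[0])).round(2),np.linalg.norm(d)/2)
go("top",[(149,76),(253,91),(132,181),(236,197)],(215,180),390/70,.128)
go("top",[(111,65),(340,99),(80,237),(313,272)],(215,180),390/70,.015)
go("scene",[(534-395,93),(574-395,168),(623-395,61),(665-395,132)],(255,160),5.2,.128)
go("scene",[(461-395,213),(527-395,344),(733-395-0,266),(733-395,266)],(255,160),5.2,.015)
for p in([.525,-.1055],[.494,-.2985]): print("collar",np.degrees(np.arctan2(p[1],p[0])))
o=ctrl.get_obs(); print(Ro.from_rotvec(o["tool_rot"]).as_matrix().round(3))
```

```text
top 0.128 [0.6107 0.142  0.128 ] [[0.6367, 0.1618], [0.6311, 0.1164], [0.5905, 0.1674], [0.5847, 0.1222]]
yaxis dir (crop left->right) -97.13 0.045690521150386354
top 0.015 [0.6114 0.1425 0.015 ] [[0.6602, 0.1924], [0.6463, 0.0815], [0.5766, 0.2039], [0.5626, 0.0921]]
yaxis dir (crop left->right) -97.13 0.11223874784113265
scene 0.128 [0.6098 0.143  0.128 ] [[0.5844, 0.1228], [0.6302, 0.1171], [0.59, 0.1684], [0.6347, 0.1637]]
yaxis dir (crop left->right) -6.57 0.045523563093921464
scene 0.015 [0.6298 0.1414 0.015 ] [[0.5601, 0.093], [0.6435, 0.083], [0.6577, 0.1949], [0.6577, 0.1949]]
yaxis dir (crop left->right) -6.83 0.04202667612765634
collar -11.362391514033837
collar -31.14251265536649
[[-0.972  0.235 -0.001]
 [ 0.235  0.972 -0.002]
 [ 0.    -0.002 -1.   ]]
```

```bash
cat >> h.py <<'E'
def to(p,yaw=None):
    o=ctrl.get_obs(); R=Ro.from_rotvec(o["tool_rot"]).as_matrix(); s=rel(p)
    Rt=R
    if yaw is not None:
        a=np.radians(yaw); y=np.array([np.cos(a),np.sin(a),0]); z=np.array([0,0,-1.]); Rt=np.c_[np.cross(y,z),y,z]
    print("row",np.round(s,4).tolist(),(Ro.from_matrix(R.T@Rt).as_rotvec()/(np.pi/2)).round(4).tolist(),"t",o["t"],"pos",o["tool_pos"].round(4),"F",o["contact_force"].round(2),"open",round(o["opening"],4))
E
python3 -c "
from h import *
to([.525,-.1055,.20],-7.0)"
```

```text
row [-0.8919, -1.0063, 0.1729] [-0.001, 0.0007, 0.927] t 0.1 pos [0.1465 0.6072 0.3028] F [-0.83 -0.06 -0.61] open 0.0852
```

Call:
{"method": "apply_moves", "body": {"rows": [-0.88, -0.99, 0.09, 0, 0, 0.927, -0.88, -0.99, 0.09, 0, 0, 0.927, -0.88, -0.99, 0.09, 0, 0, 0.927, -0.88, -0.99, 0.09, 0, 0, 0.927, -0.88, -0.99, 0.09, 0, 0, 0.927, -0.88, -0.99, 0.09, 0, 0, 0.927, -0.88, -0.99, 0.09, 0, 0, 0.927, -0.88, -0.99, 0.09, 0, 0, 0.927, -0.88, -0.99, 0.09, 0, 0, 0.927, -0.88, -0.99, 0.09, 0, 0, 0.927, -0.88, -0.99, 0.09, 0, 0, 0.927, -0.88, -0.99, 0.09, 0, 0, 0.927, -0.88, -0.99, 0.09, 0, 0, 0.927, -0.88, -0.99, 0.09, 0, 0, 0.927, -0.88, -0.99, 0.09, 0, 0, 0.927, -0.88, -0.99, 0.17, 0, 0, 0.927, -0.88, -0.99, 0.17, 0, 0, 0.927, -0.88, -0.99, 0.17, 0, 0, 0.927, -0.88, -0.99, 0.17, 0, 0, 0.927, -0.88, -0.99, 0.17, 0, 0, 0.927], "grip": 1}}

```text
t: 2.1
tool_pos: [0.5208, -0.093, 0.2032]
tool_rot: [2.351, 2.082, 0.002]
contact_force: [-0.6, 0.7, 0.1]
opening: 0.0852
grip_force: 0.0
```

```bash
python3 -c "
from h import *
to([.525,-.1055,.080],-7.0)"
```

```text
row [-0.0198, 0.0091, 0.2054] [0.0012, 0.0001, 0.0007] t 2.1 pos [ 0.5208 -0.093   0.2032] F [-0.6   0.73  0.09] open 0.0852
```

Call:
{"method": "apply_moves", "body": {"rows": [-0.02, 0.009, 0.05, 0, 0, 0, -0.02, 0.009, 0.1, 0, 0, 0, -0.02, 0.009, 0.15, 0, 0, 0, -0.02, 0.009, 0.18, 0, 0, 0, -0.02, 0.009, 0.205, 0, 0, 0, -0.02, 0.009, 0.205, 0, 0, 0, -0.02, 0.009, 0.205, 0, 0, 0]}}

```text
t: 2.8
tool_pos: [0.5251, -0.1061, 0.0801]
tool_rot: [2.351, 2.082, 0.001]
contact_force: [0.2, -0.1, 0.9]
opening: 0.0852
grip_force: 0.0
```

Call:
{"method": "apply_moves", "body": {"rows": [0, 0, 0, 0, 0, 0, 0, 0, 0, 0, 0, 0, 0, 0, 0, 0, 0, 0, 0, 0, 0, 0, 0, 0, 0, 0, 0, 0, 0, 0, 0, 0, 0, 0, 0, 0], "grip": 0.45, "grip_force": 40}}

```text
t: 3.4
tool_pos: [0.5254, -0.1066, 0.0804]
tool_rot: [2.352, 2.081, 0.002]
contact_force: [-1.2, 0.6, 6.0]
opening: 0.0504
grip_force: 42.4
```

```bash
python3 -c "
from h import *
to([.525,-.1055,.080],-7.0); print(ctrl.tip_extent)"
```

```text
row [0.0018, -0.0009, 0.0007] [0.0013, 0.0002, 0.0] t 3.4 pos [ 0.5254 -0.1066  0.0804] F [-1.18  0.58  5.96] open 0.0504
0.0726
```

Call:
{"method": "apply_moves", "body": {"rows": [0, 0, -0.08, 0, 0, 0, 0, 0, -0.16, 0, 0, 0, 0, 0, -0.24, 0, 0, 0, 0, 0, -0.267, 0, 0, 0]}}

```text
t: 3.8
tool_pos: [0.5264, -0.107, 0.245]
tool_rot: [2.347, 2.076, 0.007]
contact_force: [1.1, -0.5, -0.9]
opening: 0.0504
grip_force: 43.7
```

```bash
python3 -c "
from h import *
to([.6103,.1425,.24],-7.0)"
```

```text
row [0.4298, 0.088, 0.0083] [0.0059, 0.0013, 0.0] t 3.8 pos [ 0.5264 -0.107   0.245 ] F [ 1.1  -0.46 -0.92] open 0.0504
```

Call:
{"method": "apply_moves", "body": {"rows": [0.08, 0.016, 0, 0, 0, 0, 0.16, 0.033, 0, 0, 0, 0, 0.24, 0.05, 0, 0, 0, 0, 0.32, 0.066, 0, 0, 0, 0, 0.4, 0.082, 0, 0, 0, 0, 0.43, 0.088, 0, 0, 0, 0, 0.43, 0.088, 0, 0, 0, 0, 0.43, 0.088, 0, 0, 0, 0]}}

```text
t: 4.6
tool_pos: [0.6076, 0.1429, 0.2374]
tool_rot: [-2.352, -2.082, 0.004]
contact_force: [0.1, -0.8, -3.3]
opening: 0.0509
grip_force: 43.5
```

Run:
```python
from h import *
to([.6103,.1425,.18],-7.0)
out=[]
for n,bx in(("top",(195,140,110,110)),("scene",(245,100,110,110))):
    im,d=ctrl.get_image(n); x,y,w,h=bx
    out.append(cv2.resize(im[y:y+h,x:x+w],(396,396),interpolation=cv2.INTER_CUBIC))
cv2.imwrite("pics/c2.png",np.hstack(out))
```

```text
row [0.0, 0.0048, 0.0957] [-0.0017, 0.0009, 0.0003] t 4.6 pos [0.6076 0.1429 0.2374] F [ 0.11 -0.82 -3.26] open 0.0509
```

View pics/c2.png

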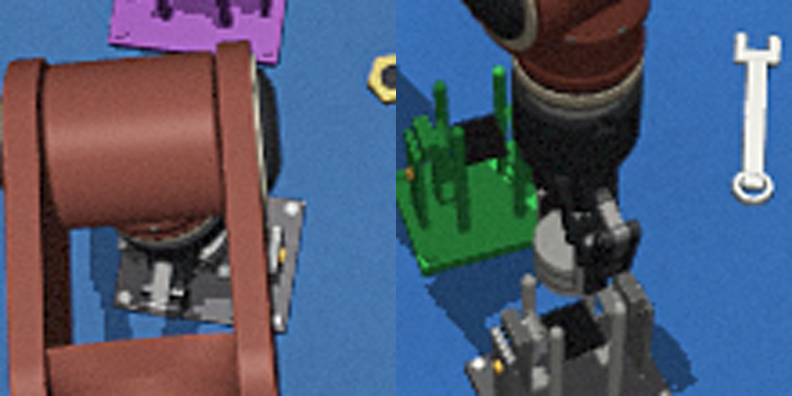

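The collar is held (scene crop at about (560,255)). It is above the mouth and slightly to the −x side. I correct the position, go lower and look again.

Call:
{"method": "apply_moves", "body": {"rows": [0, 0.0045, 0.01, 0, 0, 0, 0, 0.0045, 0.03, 0, 0, 0, 0, 0.0045, 0.035, 0, 0, 0, 0, 0.0045, 0.035, 0, 0, 0, 0, 0.0045, 0.035, 0, 0, 0]}}

```text
t: 5.2
tool_pos: [0.6109, 0.1428, 0.2178]
tool_rot: [-2.353, -2.081, 0.001]
contact_force: [0.3, 0.1, -1.9]
opening: 0.0503
grip_force: 43.5
```

Run:
```python
from h import *
to([.6103,.1425,.18],-7.0)
im,d=ctrl.get_image("scene"); x,y,w,h=265,150,60,60
np.savez("s3",im=im,d=d)
cv2.imwrite("pics/c3.png",cv2.resize(im[y:y+h,x:x+w],(600,600),interpolation=cv2.INTER_CUBIC))
```

```text
row [-0.0006, -0.0009, 0.0631] [-0.0002, 0.0001, -0.0001] t 5.2 pos [0.6109 0.1428 0.2178] F [ 0.28  0.06 -1.89] open 0.0503
```

View pics/c3.png

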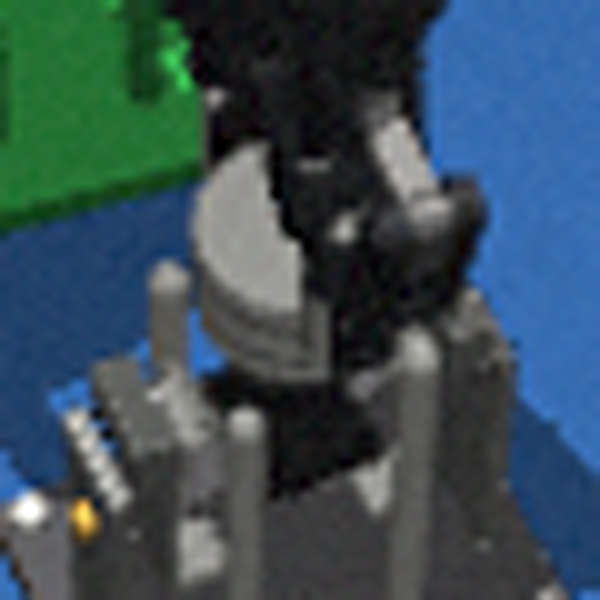

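The collar hangs squarely over the mouth between the rods (crop around (270,300), rod tops at (168,275), (247,420) and (418,345)). I descend, feeling for contact.

Call:
{"method": "apply_moves", "body": {"rows": [0, -0.001, 0.006, 0, 0, 0, 0, -0.001, 0.012, 0, 0, 0, 0, -0.001, 0.017, 0, 0, 0, 0, -0.001, 0.022, 0, 0, 0, 0, -0.001, 0.026, 0, 0, 0, 0, -0.001, 0.03, 0, 0, 0, 0, -0.001, 0.034, 0, 0, 0, 0, -0.001, 0.034, 0, 0, 0]}}

```text
t: 6.05
tool_pos: [0.6101, 0.143, 0.1972]
tool_rot: [-2.353, -2.081, 0.001]
contact_force: [-0.6, 1.0, -2.0]
opening: 0.051
grip_force: 43.5
```

Call:
{"method": "apply_moves", "body": {"rows": [0, 0, 0.003, 0, 0, 0, 0, 0, 0.006, 0, 0, 0, 0, 0, 0.006, 0, 0, 0]}}

```text
t: 6.35
tool_pos: [0.6102, 0.1431, 0.1938]
tool_rot: [-2.353, -2.082, 0.001]
contact_force: [0.4, 0.3, -2.1]
opening: 0.0507
grip_force: 43.5
```

Free so far, in between the rods (collar underside about 114 mm). I continue in 2 mm steps.

Call:
{"method": "apply_moves", "body": {"rows": [0, 0, 0.0033, 0, 0, 0, 0, 0, 0.0067, 0, 0, 0, 0, 0, 0.0067, 0, 0, 0]}}

```text
t: 6.65
tool_pos: [0.6104, 0.1427, 0.1899]
tool_rot: [2.352, 2.081, -0.001]
contact_force: [1.0, -2.3, -2.2]
opening: 0.0503
grip_force: 43.5
```

Call:
{"method": "apply_moves", "body": {"rows": [0, 0, 0.0033, 0, 0, 0, 0, 0, 0.0067, 0, 0, 0, 0, 0, 0.0067, 0, 0, 0]}}

```text
t: 6.95
tool_pos: [0.6107, 0.1429, 0.1866]
tool_rot: [2.352, 2.081, 0.001]
contact_force: [0.2, -3.6, 2.4]
opening: 0.0507
grip_force: 44.0
```

Call:
{"method": "apply_moves", "body": {"rows": [0, 0, 0.0033, 0, 0, 0, 0, 0, 0.0033, 0, 0, 0, 0, 0, 0.0033, 0, 0, 0]}}

```text
t: 7.25
tool_pos: [0.6106, 0.1431, 0.1845]
tool_rot: [2.352, 2.081, 0.001]
contact_force: [-0.8, -1.8, 2.6]
opening: 0.0507
grip_force: 44.1
```

Contact with the lips is felt. I let the collar sit on them, then raise, shut the fingers and press from above.

Call:
{"method": "apply_moves", "body": {"rows": [0, 0, 0, 0, 0, 0, 0, 0, 0, 0, 0, 0, 0, 0, 0, 0, 0, 0, 0, 0, 0, 0, 0, 0, 0, 0, 0, 0, 0, 0, 0, 0, -0.04, 0, 0, 0, 0, 0, -0.08, 0, 0, 0, 0, 0, -0.1, 0, 0, 0, 0, 0, -0.1, 0, 0, 0], "grip": 1}}

```text
t: 8.15
tool_pos: [0.6115, 0.1433, 0.2468]
tool_rot: [2.351, 2.08, 0.006]
contact_force: [-0.1, -0.0, 0.4]
opening: 0.0854
grip_force: 0.0
```

Call:
{"method": "apply_moves", "body": {"rows": [0, 0, 0, 0, 0, 0, 0, 0, 0, 0, 0, 0, 0, 0, 0, 0, 0, 0, 0, 0, 0, 0, 0, 0, 0, 0, 0, 0, 0, 0, 0, 0, 0, 0, 0, 0, 0, 0, 0, 0, 0, 0], "grip": 0, "grip_force": 30}}

```text
t: 8.85
tool_pos: [0.6104, 0.1431, 0.244]
tool_rot: [-2.353, -2.082, 0.0]
contact_force: [-0.2, -0.5, 0.5]
opening: -0.0002
grip_force: 0.0
```

Run:
```python
from h import *
to([.6103,.1425,.22],-7.0); print(ctrl.tip_extent)
im,d=ctrl.get_image("scene"); x,y,w,h=265,140,65,65
cv2.imwrite("pics/c4.png",cv2.resize(im[y:y+h,x:x+w],(520,520),interpolation=cv2.INTER_CUBIC))
```

```text
row [-0.001, 0.0, 0.0401] [-0.0, 0.0, 0.0] t 8.85 pos [0.6104 0.1431 0.244 ] F [-0.2  -0.51  0.51] open -0.0002
0.0726
```

View pics/c4.png

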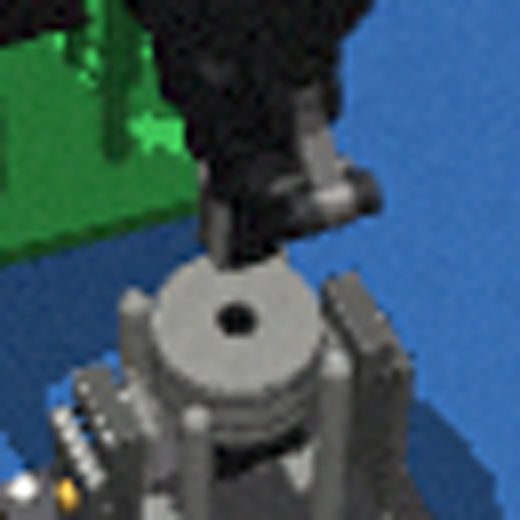

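The collar stands level in the mouth on the lips (bore at crop (237,318)) with the shut fingers above it. I press down.

Call:
{"method": "apply_moves", "body": {"rows": [0, 0, 0.02, 0, 0, 0, 0, 0, 0.035, 0, 0, 0, 0, 0, 0.045, 0, 0, 0, 0, 0, 0.05, 0, 0, 0, 0, 0, 0.05, 0, 0, 0]}}

```text
t: 9.4
tool_pos: [0.6099, 0.143, 0.213]
tool_rot: [-2.352, -2.081, 0.002]
contact_force: [0.1, -0.1, 0.0]
opening: 0.0003
grip_force: 0.0
```

Call:
{"method": "apply_moves", "body": {"rows": [0, 0, 0.0017, 0, 0, 0, 0, 0, 0.0033, 0, 0, 0, 0, 0, 0.005, 0, 0, 0, 0, 0, 0.0067, 0, 0, 0, 0, 0, 0.0067, 0, 0, 0]}}

```text
t: 9.9
tool_pos: [0.6103, 0.1431, 0.21]
tool_rot: [-2.353, -2.082, 0.0]
contact_force: [0.0, -0.2, 0.4]
opening: 0.0001
grip_force: 0.0
```

Call:
{"method": "apply_moves", "body": {"rows": [0, 0, 0.0017, 0, 0, 0, 0, 0, 0.0033, 0, 0, 0, 0, 0, 0.0033, 0, 0, 0]}}

```text
t: 10.2
tool_pos: [0.6104, 0.1431, 0.2082]
tool_rot: [2.353, 2.082, 0.0]
contact_force: [-0.0, 0.2, 0.8]
opening: 0.0001
grip_force: 0.3
```

Call:
{"method": "apply_moves", "body": {"rows": [0, 0, 0.0017, 0, 0, 0, 0, 0, 0.0033, 0, 0, 0, 0, 0, 0.0033, 0, 0, 0]}}

```text
t: 10.5
tool_pos: [0.6108, 0.1431, 0.207]
tool_rot: [2.352, 2.081, 0.002]
contact_force: [1.5, -0.1, 4.4]
opening: 0.0003
grip_force: 2.3
```

Call:
{"method": "apply_moves", "body": {"rows": [0, 0, 0.0017, 0, 0, 0, 0, 0, 0.0033, 0, 0, 0, 0, 0, 0.005, 0, 0, 0, 0, 0, 0.0067, 0, 0, 0]}}

```text
t: 10.9
tool_pos: [0.6099, 0.143, 0.2011]
tool_rot: [-2.352, -2.081, 0.002]
contact_force: [1.0, -0.6, 0.1]
opening: 0.0003
grip_force: 0.0
```

Call:
{"method": "apply_moves", "body": {"rows": [0, 0, 0.0017, 0, 0, 0, 0, 0, 0.0033, 0, 0, 0, 0, 0, 0.005, 0, 0, 0, 0, 0, 0.0067, 0, 0, 0]}}

```text
t: 11.3
tool_pos: [0.6103, 0.1431, 0.1978]
tool_rot: [-2.353, -2.082, 0.0]
contact_force: [0.0, 0.1, -0.4]
opening: 0.0003
grip_force: 0.0
```

Call:
{"method": "apply_moves", "body": {"rows": [0, 0, 0.0017, 0, 0, 0, 0, 0, 0.0033, 0, 0, 0, 0, 0, 0.005, 0, 0, 0, 0, 0, 0.0067, 0, 0, 0]}}

```text
t: 11.7
tool_pos: [0.6104, 0.1431, 0.194]
tool_rot: [2.353, 2.082, 0.0]
contact_force: [0.1, -0.3, -0.1]
opening: -0.0
grip_force: 0.0
```

Call:
{"method": "apply_moves", "body": {"rows": [0, 0, 0.0017, 0, 0, 0, 0, 0, 0.0033, 0, 0, 0, 0, 0, 0.005, 0, 0, 0, 0, 0, 0.0067, 0, 0, 0, 0, 0, 0.0067, 0, 0, 0]}}

```text
t: 12.2
tool_pos: [0.6102, 0.1431, 0.1898]
tool_rot: [-2.353, -2.082, 0.0]
contact_force: [0.8, 0.5, -0.2]
opening: 0.0001
grip_force: 0.0
```

Call:
{"method": "apply_moves", "body": {"rows": [0, 0, 0.0017, 0, 0, 0, 0, 0, 0.0033, 0, 0, 0, 0, 0, 0.005, 0, 0, 0, 0, 0, 0.0067, 0, 0, 0, 0, 0, 0.0067, 0, 0, 0]}}

```text
t: 12.7
tool_pos: [0.6105, 0.1431, 0.1864]
tool_rot: [2.353, 2.082, 0.001]
contact_force: [-1.6, 0.3, 3.3]
opening: 0.0002
grip_force: 1.8
```

Call:
{"method": "apply_moves", "body": {"rows": [0, 0, 0.0017, 0, 0, 0, 0, 0, 0.0033, 0, 0, 0, 0, 0, 0.005, 0, 0, 0, 0, 0, 0.0067, 0, 0, 0, 0, 0, 0.0067, 0, 0, 0]}}

```text
t: 13.2
tool_pos: [0.6105, 0.1431, 0.1818]
tool_rot: [2.353, 2.081, 0.001]
contact_force: [-0.8, -0.3, 2.5]
opening: 0.0001
grip_force: 1.6
```

Run:
```python
from h import *
to([.6103,.1425,.22],-7.0)
im,d=ctrl.get_image("scene"); x,y,w,h=265,140,65,65
cv2.imwrite("pics/c5.png",cv2.resize(im[y:y+h,x:x+w],(520,520),interpolation=cv2.INTER_CUBIC))
```

```text
row [-0.001, -0.0001, -0.0637] [0.0003, -0.0001, -0.0] t 13.2 pos [0.6105 0.1431 0.1818] F [-0.75 -0.28  2.46] open 0.0001
```

View pics/c5.png

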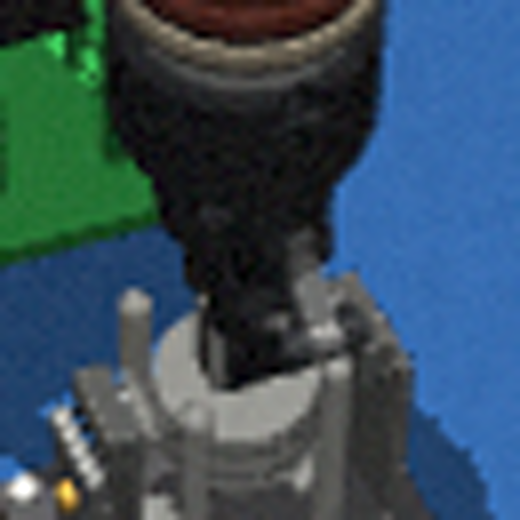

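The collar is through the lip slopes and on the follower, under a light load. I press on past the expected lip underside.

Call:
{"method": "apply_moves", "body": {"rows": [0, 0, 0.0033, 0, 0, 0, 0, 0, 0.0067, 0, 0, 0, 0, 0, 0.01, 0, 0, 0, 0, 0, 0.0133, 0, 0, 0, 0, 0, 0.0133, 0, 0, 0]}}

```text
t: 13.75
tool_pos: [0.6105, 0.1431, 0.1738]
tool_rot: [2.353, 2.081, 0.001]
contact_force: [0.3, -0.8, 3.0]
opening: -0.0
grip_force: 1.6
```

Call:
{"method": "apply_moves", "body": {"rows": [0, 0, 0.0033, 0, 0, 0, 0, 0, 0.0067, 0, 0, 0, 0, 0, 0.01, 0, 0, 0, 0, 0, 0.0133, 0, 0, 0, 0, 0, 0.0133, 0, 0, 0]}}

```text
t: 14.25
tool_pos: [0.6105, 0.1431, 0.1658]
tool_rot: [2.353, 2.081, 0.001]
contact_force: [1.4, 0.5, 3.4]
opening: 0.0001
grip_force: 2.0
```

Call:
{"method": "apply_moves", "body": {"rows": [0, 0, -0.0033, 0, 0, 0, 0, 0, -0.0033, 0, 0, 0, 0, 0, -0.0033, 0, 0, 0]}}

```text
t: 14.55
tool_pos: [0.6105, 0.1431, 0.1683]
tool_rot: [2.353, 2.082, 0.001]
contact_force: [1.8, -0.2, 3.6]
opening: -0.0
grip_force: 1.9
```

Call:
{"method": "apply_moves", "body": {"rows": [0, 0, -0.0033, 0, 0, 0, 0, 0, -0.0033, 0, 0, 0, 0, 0, -0.0033, 0, 0, 0]}}

```text
t: 14.85
tool_pos: [0.6104, 0.1431, 0.1701]
tool_rot: [2.353, 2.082, 0.0]
contact_force: [0.6, 0.1, 4.2]
opening: 0.0003
grip_force: 1.9
```

Call:
{"method": "apply_moves", "body": {"rows": [0, 0, -0.0033, 0, 0, 0, 0, 0, -0.0033, 0, 0, 0, 0, 0, -0.0033, 0, 0, 0]}}

```text
t: 15.15
tool_pos: [0.6103, 0.1431, 0.172]
tool_rot: [-2.353, -2.082, 0.0]
contact_force: [1.2, 0.4, 4.0]
opening: 0.0002
grip_force: 1.8
```

Call:
{"method": "apply_moves", "body": {"rows": [0, 0, -0.0033, 0, 0, 0, 0, 0, -0.0033, 0, 0, 0, 0, 0, -0.0033, 0, 0, 0]}}

```text
t: 15.45
tool_pos: [0.6101, 0.143, 0.1738]
tool_rot: [-2.353, -2.081, 0.001]
contact_force: [-0.4, -0.8, 3.2]
opening: -0.0002
grip_force: 1.4
```

Not caught yet, so I go deeper. A single collar has a stop only 30 mm further on.

Call:
{"method": "apply_moves", "body": {"rows": [0, 0, 0.005, 0, 0, 0, 0, 0, 0.01, 0, 0, 0, 0, 0, 0.015, 0, 0, 0, 0, 0, 0.018, 0, 0, 0, 0, 0, 0.021, 0, 0, 0, 0, 0, 0.024, 0, 0, 0, 0, 0, 0.027, 0, 0, 0, 0, 0, 0.03, 0, 0, 0, 0, 0, 0.03, 0, 0, 0]}}

```text
t: 16.35
tool_pos: [0.6102, 0.1431, 0.1557]
tool_rot: [-2.353, -2.081, 0.001]
contact_force: [-1.0, 0.2, 5.0]
opening: 0.0001
grip_force: 2.5
```

Call:
{"method": "apply_moves", "body": {"rows": [0, 0, -0.0033, 0, 0, 0, 0, 0, -0.0033, 0, 0, 0, 0, 0, -0.0033, 0, 0, 0]}}

```text
t: 16.65
tool_pos: [0.6102, 0.1431, 0.158]
tool_rot: [-2.353, -2.082, 0.001]
contact_force: [-1.9, -0.4, 4.2]
opening: -0.0002
grip_force: 2.5
```

Call:
{"method": "apply_moves", "body": {"rows": [0, 0, -0.0033, 0, 0, 0, 0, 0, -0.0033, 0, 0, 0, 0, 0, -0.0033, 0, 0, 0]}}

```text
t: 16.95
tool_pos: [0.6102, 0.1431, 0.1599]
tool_rot: [-2.353, -2.082, 0.001]
contact_force: [-2.3, -0.8, 4.9]
opening: 0.0001
grip_force: 2.4
```

Call:
{"method": "apply_moves", "body": {"rows": [0, 0, -0.0033, 0, 0, 0, 0, 0, -0.0033, 0, 0, 0, 0, 0, -0.0033, 0, 0, 0]}}

```text
t: 17.25
tool_pos: [0.6102, 0.1431, 0.1619]
tool_rot: [-2.353, -2.082, 0.001]
contact_force: [-3.4, -0.7, 4.4]
opening: -0.0002
grip_force: 2.3
```

Call:
{"method": "apply_moves", "body": {"rows": [0, 0, -0.0033, 0, 0, 0, 0, 0, -0.0033, 0, 0, 0, 0, 0, -0.0033, 0, 0, 0]}}

```text
t: 17.55
tool_pos: [0.6103, 0.1431, 0.1639]
tool_rot: [-2.353, -2.082, 0.0]
contact_force: [-2.3, -0.8, 3.5]
opening: -0.0
grip_force: 2.2
```

Call:
{"method": "apply_moves", "body": {"rows": [0, 0, -0.0033, 0, 0, 0, 0, 0, -0.0033, 0, 0, 0, 0, 0, -0.0033, 0, 0, 0]}}

```text
t: 17.85
tool_pos: [0.6103, 0.1431, 0.1659]
tool_rot: [2.353, 2.082, 0.0]
contact_force: [-2.7, -0.2, 3.9]
opening: 0.0001
grip_force: 2.1
```

Call:
{"method": "apply_moves", "body": {"rows": [0, 0, -0.0033, 0, 0, 0, 0, 0, -0.005, 0, 0, 0, 0, 0, -0.005, 0, 0, 0]}}

```text
t: 18.15
tool_pos: [0.6104, 0.1431, 0.1691]
tool_rot: [2.353, 2.082, 0.0]
contact_force: [-1.9, -0.7, 3.8]
opening: 0.0003
grip_force: 1.9
```

Call:
{"method": "apply_moves", "body": {"rows": [0, 0, -0.0033, 0, 0, 0, 0, 0, -0.005, 0, 0, 0, 0, 0, -0.005, 0, 0, 0]}}

```text
t: 18.45
tool_pos: [0.6104, 0.1431, 0.1721]
tool_rot: [2.353, 2.082, 0.0]
contact_force: [-2.3, -0.4, 3.3]
opening: 0.0003
grip_force: 1.8
```

Call:
{"method": "apply_moves", "body": {"rows": [0, 0, -0.0033, 0, 0, 0, 0, 0, -0.005, 0, 0, 0, 0, 0, -0.005, 0, 0, 0]}}

```text
t: 18.75
tool_pos: [0.6104, 0.143, 0.1746]
tool_rot: [2.353, 2.082, 0.0]
contact_force: [0.3, -0.1, 0.2]
opening: 0.0003
grip_force: 0.0
```

Call:
{"method": "apply_moves", "body": {"rows": [0, 0, -0.0033, 0, 0, 0, 0, 0, -0.005, 0, 0, 0, 0, 0, -0.005, 0, 0, 0]}}

```text
t: 19.05
tool_pos: [0.6104, 0.1431, 0.178]
tool_rot: [2.353, 2.082, 0.0]
contact_force: [0.6, -0.5, 0.2]
opening: 0.0001
grip_force: 0.0
```

Caught: the force vanished between TCP z 0.172 and 0.1746. I probe to find the lip height more closely.

Call:
{"method": "apply_moves", "body": {"rows": [0, 0, 0.0033, 0, 0, 0, 0, 0, 0.0047, 0, 0, 0, 0, 0, 0.0047, 0, 0, 0, 0, 0, 0.0047, 0, 0, 0]}}

```text
t: 19.45
tool_pos: [0.6103, 0.1431, 0.1749]
tool_rot: [-2.353, -2.082, 0.0]
contact_force: [0.2, 0.5, -0.4]
opening: -0.0002
grip_force: 0.0
```

Call:
{"method": "apply_moves", "body": {"rows": [0, 0, 0.001, 0, 0, 0, 0, 0, 0.001, 0, 0, 0, 0, 0, 0.001, 0, 0, 0]}}

```text
t: 19.75
tool_pos: [0.6104, 0.1431, 0.1744]
tool_rot: [-2.353, -2.082, 0.0]
contact_force: [0.8, -0.9, -0.5]
opening: 0.0002
grip_force: 0.0
```

Call:
{"method": "apply_moves", "body": {"rows": [0, 0, 0.001, 0, 0, 0, 0, 0, 0.001, 0, 0, 0, 0, 0, 0.001, 0, 0, 0]}}

```text
t: 20.05
tool_pos: [0.6103, 0.1431, 0.1738]
tool_rot: [-2.353, -2.082, 0.0]
contact_force: [-0.6, -0.4, 0.2]
opening: -0.0001
grip_force: 0.0
```

Call:
{"method": "apply_moves", "body": {"rows": [0, 0, 0.001, 0, 0, 0, 0, 0, 0.001, 0, 0, 0, 0, 0, 0.001, 0, 0, 0]}}

```text
t: 20.35
tool_pos: [0.6104, 0.1431, 0.1737]
tool_rot: [2.353, 2.082, 0.0]
contact_force: [-2.1, -0.0, 3.1]
opening: -0.0001
grip_force: 1.7
```

Call:
{"method": "apply_moves", "body": {"rows": [0, 0, 0.001, 0, 0, 0, 0, 0, 0.001, 0, 0, 0, 0, 0, 0.001, 0, 0, 0]}}

```text
t: 20.65
tool_pos: [0.6104, 0.1431, 0.1727]
tool_rot: [2.353, 2.082, 0.0]
contact_force: [-1.9, 0.0, 3.6]
opening: 0.0001
grip_force: 1.7
```

Collar 1 is held, with the lip level at TCP z 0.1737. Now collar 2.

Call:
{"method": "apply_moves", "body": {"rows": [0, 0, -0.04, 0, 0, 0, 0, 0, -0.08, 0, 0, 0, 0, 0, -0.12, 0, 0, 0, 0, 0, -0.12, 0, 0, 0, 0, 0, -0.12, 0, 0, 0], "grip": 1}}

```text
t: 21.15
tool_pos: [0.6104, 0.1431, 0.2443]
tool_rot: [2.353, 2.081, 0.001]
contact_force: [0.8, -0.4, -0.7]
opening: 0.0721
grip_force: 0.0
```

Run:
```python
from h import *
to([.494,-.2985,.20],-7.0)
```

```text
row [-0.7541, -0.1029, 0.0737] [0.0004, -0.0001, 0.0] t 21.15 pos [0.6104 0.1431 0.2443] F [ 0.81 -0.43 -0.65] open 0.0721
```

Call:
{"method": "apply_moves", "body": {"rows": [-0.08, -0.011, 0, 0, 0, 0, -0.16, -0.022, 0, 0, 0, 0, -0.24, -0.033, 0, 0, 0, 0, -0.32, -0.044, 0, 0, 0, 0, -0.4, -0.055, 0, 0, 0, 0, -0.48, -0.066, 0, 0, 0, 0, -0.56, -0.077, 0.02, 0, 0, 0, -0.64, -0.088, 0.04, 0, 0, 0, -0.72, -0.098, 0.06, 0, 0, 0, -0.754, -0.103, 0.073, 0, 0, 0, -0.754, -0.103, 0.073, 0, 0, 0, -0.754, -0.103, 0.073, 0, 0, 0, -0.754, -0.103, 0.073, 0, 0, 0]}}

```text
t: 22.45
tool_pos: [0.494, -0.2973, 0.2002]
tool_rot: [-2.351, -2.082, -0.0]
contact_force: [0.1, 1.2, 0.1]
opening: 0.0853
grip_force: 0.0
```

Run:
```python
from h import *
to([.494,-.2985,.080],-7.0)
im,d=ctrl.get_image("scene")
c=np.hstack([cv2.resize(im[y:y+65,x:x+65],(390,390),interpolation=cv2.INTER_CUBIC) for x,y in((265,160),(85,200))])
cv2.imwrite("pics/c6.png",c)
```

```text
row [-0.0021, 0.0003, 0.2003] [-0.0005, -0.0006, 0.0007] t 22.45 pos [ 0.494  -0.2973  0.2002] F [0.15 1.24 0.13] open 0.0853
```

View pics/c6.png

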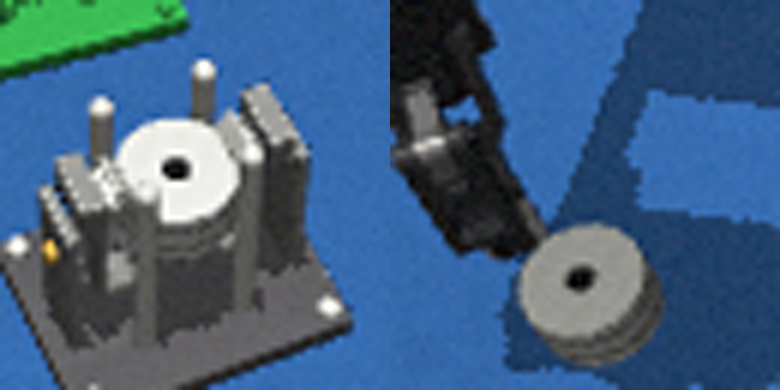

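Collar 1 is in the magazine (bore at crop (176,168)), and the gripper is over collar 2. I check collar 1's top height by depth.

Run:
```python
from h import *
im,d=ctrl.get_image("scene")
for u,v in((285,187),(301,188),(294,183),(295,195)): print(world("scene",u,v,depth=d[v,u]).round(4))
x=265+176/6;y=160+168/6; print("centre at z .101",world("scene",x,y,z=.101),"at .116",world("scene",x,y,z=.116))
im,d=ctrl.get_image("top"); 
for v in (206,210,214): print("top",[world("top",u,v,depth=d[v,u]).round(3).tolist() for u in(245,248,259)])
```

```text
[0.5984 0.1249 0.1029]
[0.6193 0.1586 0.0995]
[0.5981 0.1512 0.1004]
[0.6305 0.1343 0.1016]
centre at z .101 [0.61166778 0.14388194 0.101     ] at .116 [0.62024203 0.13833604 0.116     ]
top [[0.61, 0.155, 0.098], [0.61, 0.147, 0.1], [0.61, 0.12, 0.1]]
top [[0.599, 0.154, 0.101], [0.599, 0.146, 0.104], [0.599, 0.119, 0.107]]
top [[0.59, 0.154, 0.096], [0.59, 0.146, 0.1], [0.587, 0.118, 0.125]]
```

Call:
{"method": "apply_moves", "body": {"rows": [-0.002, 0, 0.05, 0, 0, 0, -0.002, 0, 0.1, 0, 0, 0, -0.002, 0, 0.15, 0, 0, 0, -0.002, 0, 0.18, 0, 0, 0, -0.002, 0, 0.2, 0, 0, 0, -0.002, 0, 0.2, 0, 0, 0, -0.002, 0, 0.2, 0, 0, 0]}}

```text
t: 23.3
tool_pos: [0.4944, -0.2997, 0.0817]
tool_rot: [2.351, 2.081, 0.0]
contact_force: [0.2, -0.0, -0.1]
opening: 0.0853
grip_force: 0.0
```

Call:
{"method": "apply_moves", "body": {"rows": [0, 0, 0, 0, 0, 0, 0, 0, 0, 0, 0, 0, 0, 0, 0, 0, 0, 0, 0, 0, 0, 0, 0, 0, 0, 0, 0, 0, 0, 0, 0, 0, 0, 0, 0, 0], "grip": 0.45, "grip_force": 40}}

```text
t: 23.9
tool_pos: [0.4945, -0.3003, 0.0824]
tool_rot: [2.351, 2.08, 0.0]
contact_force: [-0.1, 0.4, 6.3]
opening: 0.0507
grip_force: 42.4
```

Call:
{"method": "apply_moves", "body": {"rows": [0, 0, -0.08, 0, 0, 0, 0, 0, -0.16, 0, 0, 0, 0, 0, -0.24, 0, 0, 0, 0, 0, -0.267, 0, 0, 0, 0, 0, -0.267, 0, 0, 0, 0, 0, -0.267, 0, 0, 0]}}

```text
t: 24.5
tool_pos: [0.493, -0.299, 0.2388]
tool_rot: [-2.351, -2.08, 0.001]
contact_force: [-0.8, 0.3, -2.9]
opening: 0.0506
grip_force: 43.2
```

Run:
```python
from h import *
to([.6104,.143,.24],-7.0)
```

```text
row [0.7551, 0.1044, -0.0011] [-0.0017, -0.0011, -0.0] t 24.5 pos [ 0.493  -0.299   0.2388] F [-0.77  0.33 -2.9 ] open 0.0506
```

Collar 1 top is at 0.101 m, so it is held under the lips. Collar 2 is gripped and I carry it over.

Call:
{"method": "apply_moves", "body": {"rows": [0.08, 0.011, 0, 0, 0, 0, 0.16, 0.022, 0, 0, 0, 0, 0.24, 0.033, 0, 0, 0, 0, 0.32, 0.044, 0, 0, 0, 0, 0.4, 0.055, 0, 0, 0, 0, 0.48, 0.066, 0, 0, 0, 0, 0.56, 0.077, 0, 0, 0, 0, 0.64, 0.088, 0, 0, 0, 0, 0.7, 0.097, 0, 0, 0, 0, 0.74, 0.102, 0, 0, 0, 0, 0.755, 0.1035, 0, 0, 0, 0, 0.755, 0.1035, 0, 0, 0, 0, 0.755, 0.1035, 0, 0, 0, 0, 0.755, 0.1035, 0, 0, 0, 0]}}

```text
t: 25.9
tool_pos: [0.6102, 0.1411, 0.2402]
tool_rot: [-2.354, -2.079, 0.002]
contact_force: [-0.5, -0.7, -1.0]
opening: 0.0508
grip_force: 43.2
```

Run:
```python
from h import *
to([.6104,.143,.204],-7.0)
```

```text
row [0.0032, 0.0, 0.0603] [-0.0009, 0.0004, -0.001] t 25.9 pos [0.6102 0.1411 0.2402] F [-0.49 -0.67 -0.99] open 0.0508
```

Call:
{"method": "apply_moves", "body": {"rows": [0.002, 0, 0.01, 0, 0, 0, 0.002, 0, 0.02, 0, 0, 0, 0.002, 0, 0.03, 0, 0, 0, 0.002, 0, 0.038, 0, 0, 0, 0.002, 0, 0.046, 0, 0, 0, 0.002, 0, 0.053, 0, 0, 0, 0.002, 0, 0.06, 0, 0, 0, 0.002, 0, 0.06, 0, 0, 0, 0.002, 0, 0.06, 0, 0, 0]}}

```text
t: 26.8
tool_pos: [0.6106, 0.1436, 0.2048]
tool_rot: [-2.353, -2.082, 0.001]
contact_force: [-1.4, -0.6, -2.2]
opening: 0.0505
grip_force: 43.2
```

Call:
{"method": "apply_moves", "body": {"rows": [0, 0, 0.0033, 0, 0, 0, 0, 0, 0.0067, 0, 0, 0, 0, 0, 0.01, 0, 0, 0, 0, 0, 0.01, 0, 0, 0]}}

```text
t: 27.2
tool_pos: [0.6105, 0.1435, 0.1985]
tool_rot: [-2.353, -2.081, 0.001]
contact_force: [-1.5, -1.6, -3.2]
opening: 0.0507
grip_force: 43.2
```

Call:
{"method": "apply_moves", "body": {"rows": [0, 0, 0.0033, 0, 0, 0, 0, 0, 0.0067, 0, 0, 0, 0, 0, 0.0067, 0, 0, 0]}}

```text
t: 27.5
tool_pos: [0.6105, 0.1435, 0.1945]
tool_rot: [-2.353, -2.081, 0.001]
contact_force: [-2.2, -2.1, -2.4]
opening: 0.0505
grip_force: 43.2
```

Call:
{"method": "apply_moves", "body": {"rows": [-0.0015, 0, 0.0017, 0, 0, 0, -0.0015, 0, 0.0033, 0, 0, 0, -0.0015, 0, 0.0033, 0, 0, 0]}}

```text
t: 27.8
tool_pos: [0.6108, 0.1428, 0.1931]
tool_rot: [2.353, 2.081, 0.001]
contact_force: [-1.2, -1.0, -2.1]
opening: 0.0506
grip_force: 43.2
```

Call:
{"method": "apply_moves", "body": {"rows": [0, 0, 0.0017, 0, 0, 0, 0, 0, 0.0033, 0, 0, 0, 0, 0, 0.0033, 0, 0, 0]}}

```text
t: 28.1
tool_pos: [0.611, 0.1425, 0.1914]
tool_rot: [2.352, 2.081, 0.001]
contact_force: [-1.0, -2.3, -0.4]
opening: 0.0504
grip_force: 43.2
```

Call:
{"method": "apply_moves", "body": {"rows": [0, 0, 0.0017, 0, 0, 0, 0, 0, 0.0033, 0, 0, 0, 0, 0, 0.0033, 0, 0, 0]}}

```text
t: 28.4
tool_pos: [0.6111, 0.1425, 0.1897]
tool_rot: [2.352, 2.081, 0.001]
contact_force: [-0.4, -3.2, 3.4]
opening: 0.0503
grip_force: 43.4
```

Call:
{"method": "apply_moves", "body": {"rows": [0, 0, 0, 0, 0, 0, 0, 0, 0, 0, 0, 0, 0, 0, 0, 0, 0, 0, 0, 0, 0, 0, 0, 0, 0, 0, 0, 0, 0, 0, 0, 0, -0.04, 0, 0, 0, 0, 0, -0.08, 0, 0, 0, 0, 0, -0.09, 0, 0, 0, 0, 0, -0.09, 0, 0, 0], "grip": 1}}

```text
t: 29.3
tool_pos: [0.6113, 0.1429, 0.2445]
tool_rot: [2.352, 2.081, 0.004]
contact_force: [0.3, -0.6, -0.4]
opening: 0.0855
grip_force: 0.0
```

Call:
{"method": "apply_moves", "body": {"rows": [0, 0, 0, 0, 0, 0, 0, 0, 0, 0, 0, 0, 0, 0, 0, 0, 0, 0, 0, 0, 0, 0, 0, 0, 0, 0, 0, 0, 0, 0, 0, 0, 0, 0, 0, 0, 0, 0, 0, 0, 0, 0], "grip": 0, "grip_force": 30}}

```text
t: 30.0
tool_pos: [0.6106, 0.1427, 0.243]
tool_rot: [-2.353, -2.082, 0.0]
contact_force: [-0.3, -0.9, -0.7]
opening: 0.0004
grip_force: 0.0
```

Run:
```python
from h import *
to([.6104,.143,.216],-7.0)
im,d=ctrl.get_image("scene"); x,y,w,h=265,140,65,65
cv2.imwrite("pics/c7.png",cv2.resize(im[y:y+h,x:x+w],(520,520),interpolation=cv2.INTER_CUBIC))
```

```text
row [0.0004, -0.0004, 0.0451] [-0.0, 0.0, 0.0] t 30.0 pos [0.6106 0.1427 0.243 ] F [-0.33 -0.89 -0.7 ] open 0.0004
```

View pics/c7.png

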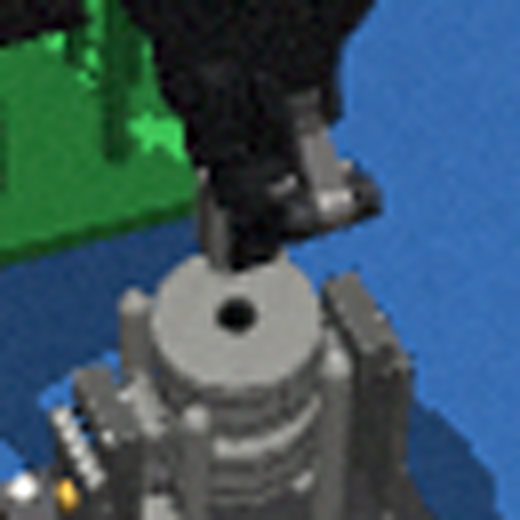

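Collar 2 stands level on the lips above collar 1 (bore at crop (237,313)). I press down from above.

Call:
{"method": "apply_moves", "body": {"rows": [0, 0, 0.02, 0, 0, 0, 0, 0, 0.035, 0, 0, 0, 0, 0, 0.045, 0, 0, 0, 0, 0, 0.047, 0, 0, 0, 0, 0, 0.047, 0, 0, 0]}}

```text
t: 30.55
tool_pos: [0.6104, 0.1427, 0.2141]
tool_rot: [-2.352, -2.081, 0.001]
contact_force: [0.1, -0.1, 0.2]
opening: -0.0001
grip_force: 0.0
```

Call:
{"method": "apply_moves", "body": {"rows": [0, 0, 0.0017, 0, 0, 0, 0, 0, 0.0033, 0, 0, 0, 0, 0, 0.005, 0, 0, 0, 0, 0, 0.005, 0, 0, 0]}}

```text
t: 30.95
tool_pos: [0.6106, 0.1427, 0.2119]
tool_rot: [-2.353, -2.082, -0.0]
contact_force: [-0.4, 0.2, -0.4]
opening: 0.0003
grip_force: 0.0
```

Call:
{"method": "apply_moves", "body": {"rows": [0, 0, 0.0017, 0, 0, 0, 0, 0, 0.0033, 0, 0, 0, 0, 0, 0.0033, 0, 0, 0]}}

```text
t: 31.25
tool_pos: [0.6109, 0.1428, 0.2105]
tool_rot: [2.352, 2.081, 0.001]
contact_force: [0.8, 0.1, 0.7]
opening: 0.0001
grip_force: 1.3
```

Call:
{"method": "apply_moves", "body": {"rows": [0, 0, 0.0017, 0, 0, 0, 0, 0, 0.0033, 0, 0, 0, 0, 0, 0.0033, 0, 0, 0]}}

```text
t: 31.55
tool_pos: [0.6111, 0.1428, 0.2088]
tool_rot: [2.352, 2.081, 0.002]
contact_force: [0.3, -0.4, 4.8]
opening: -0.0001
grip_force: 2.2
```

Call:
{"method": "apply_moves", "body": {"rows": [0, 0, 0.0017, 0, 0, 0, 0, 0, 0.0033, 0, 0, 0, 0, 0, 0.0033, 0, 0, 0]}}

```text
t: 31.85
tool_pos: [0.6112, 0.1428, 0.2069]
tool_rot: [2.352, 2.081, 0.002]
contact_force: [0.2, 0.3, 5.0]
opening: -0.0002
grip_force: 2.4
```

Call:
{"method": "apply_moves", "body": {"rows": [0, 0, 0.0017, 0, 0, 0, 0, 0, 0.0033, 0, 0, 0, 0, 0, 0.0033, 0, 0, 0]}}

```text
t: 32.15
tool_pos: [0.6111, 0.1428, 0.2046]
tool_rot: [2.352, 2.081, 0.002]
contact_force: [0.7, 1.0, 3.4]
opening: 0.0001
grip_force: 1.8
```

Call:
{"method": "apply_moves", "body": {"rows": [0, 0, 0.0025, 0, 0, 0, 0, 0, 0.005, 0, 0, 0, 0, 0, 0.0075, 0, 0, 0, 0, 0, 0.01, 0, 0, 0, 0, 0, 0.01, 0, 0, 0]}}

```text
t: 32.65
tool_pos: [0.6106, 0.1427, 0.1976]
tool_rot: [-2.353, -2.082, 0.0]
contact_force: [1.7, 0.7, 3.7]
opening: -0.0
grip_force: 1.6
```

Call:
{"method": "apply_moves", "body": {"rows": [0, 0, 0.0025, 0, 0, 0, 0, 0, 0.005, 0, 0, 0, 0, 0, 0.0075, 0, 0, 0, 0, 0, 0.01, 0, 0, 0, 0, 0, 0.0125, 0, 0, 0, 0, 0, 0.0125, 0, 0, 0]}}

```text
t: 33.25
tool_pos: [0.6105, 0.1427, 0.1901]
tool_rot: [-2.353, -2.082, 0.0]
contact_force: [3.0, 0.5, 3.1]
opening: 0.0001
grip_force: 1.6
```

Call:
{"method": "apply_moves", "body": {"rows": [0, 0, 0.0025, 0, 0, 0, 0, 0, 0.005, 0, 0, 0, 0, 0, 0.0075, 0, 0, 0, 0, 0, 0.01, 0, 0, 0, 0, 0, 0.0125, 0, 0, 0, 0, 0, 0.0125, 0, 0, 0]}}

```text
t: 33.85
tool_pos: [0.6106, 0.1427, 0.1828]
tool_rot: [2.353, 2.082, -0.0]
contact_force: [2.3, 0.0, 4.2]
opening: 0.0001
grip_force: 1.8
```

Call:
{"method": "apply_moves", "body": {"rows": [0, 0, 0.0025, 0, 0, 0, 0, 0, 0.005, 0, 0, 0, 0, 0, 0.0067, 0, 0, 0, 0, 0, 0.0067, 0, 0, 0]}}

```text
t: 34.25
tool_pos: [0.6106, 0.1427, 0.179]
tool_rot: [-2.353, -2.082, 0.0]
contact_force: [1.1, -0.5, 4.2]
opening: -0.0003
grip_force: 2.3
```

Now 1 mm steps to 0.175, then half-millimetre steps (lips at 0.1737, stops at about 0.1717).

Call:
{"method": "apply_moves", "body": {"rows": [0, 0, 0.0017, 0, 0, 0, 0, 0, 0.0033, 0, 0, 0, 0, 0, 0.005, 0, 0, 0, 0, 0, 0.006, 0, 0, 0, 0, 0, 0.006, 0, 0, 0]}}

```text
t: 34.75
tool_pos: [0.6101, 0.1427, 0.1747]
tool_rot: [-2.352, -2.081, 0.002]
contact_force: [0.5, -0.4, 2.9]
opening: -0.0003
grip_force: 1.7
```

Call:
{"method": "apply_moves", "body": {"rows": [0, 0, 0.001, 0, 0, 0, 0, 0, 0.002, 0, 0, 0, 0, 0, 0.002, 0, 0, 0]}}

```text
t: 35.05
tool_pos: [0.6102, 0.1428, 0.1737]
tool_rot: [-2.352, -2.081, 0.002]
contact_force: [0.3, 0.7, 4.6]
opening: 0.0001
grip_force: 2.1
```

Call:
{"method": "apply_moves", "body": {"rows": [0, 0, 0.001, 0, 0, 0, 0, 0, 0.0015, 0, 0, 0, 0, 0, 0.0015, 0, 0, 0]}}

```text
t: 35.35
tool_pos: [0.6103, 0.1428, 0.173]
tool_rot: [-2.352, -2.081, 0.001]
contact_force: [-1.9, 1.5, 5.3]
opening: -0.0002
grip_force: 2.3
```

Call:
{"method": "apply_moves", "body": {"rows": [0, 0, 0.0005, 0, 0, 0, 0, 0, 0.0005, 0, 0, 0, 0, 0, 0.0005, 0, 0, 0]}}

```text
t: 35.65
tool_pos: [0.6103, 0.1428, 0.1728]
tool_rot: [-2.352, -2.081, 0.001]
contact_force: [-2.6, 0.5, 4.8]
opening: 0.0001
grip_force: 2.4
```

Call:
{"method": "apply_moves", "body": {"rows": [0, 0, 0.0005, 0, 0, 0, 0, 0, 0.0005, 0, 0, 0, 0, 0, 0.0005, 0, 0, 0]}}

```text
t: 35.95
tool_pos: [0.6103, 0.1428, 0.1725]
tool_rot: [-2.352, -2.081, 0.001]
contact_force: [-2.9, 0.4, 4.1]
opening: -0.0001
grip_force: 2.5
```

Call:
{"method": "apply_moves", "body": {"rows": [0, 0, 0.0005, 0, 0, 0, 0, 0, 0.0005, 0, 0, 0, 0, 0, 0.0005, 0, 0, 0]}}

```text
t: 36.25
tool_pos: [0.6103, 0.1428, 0.1722]
tool_rot: [-2.352, -2.081, 0.001]
contact_force: [-2.7, 0.8, 4.1]
opening: -0.0001
grip_force: 2.5
```

Call:
{"method": "apply_moves", "body": {"rows": [0, 0, 0.0005, 0, 0, 0, 0, 0, 0.0005, 0, 0, 0, 0, 0, 0.0005, 0, 0, 0]}}

```text
t: 36.55
tool_pos: [0.6104, 0.1428, 0.1719]
tool_rot: [-2.352, -2.081, 0.001]
contact_force: [-3.3, 0.2, 5.7]
opening: -0.0
grip_force: 2.6
```

Now 1.8 mm below the lip level and still gentle. I back off slowly and see whether it is caught.

Call:
{"method": "apply_moves", "body": {"rows": [0, 0, -0.0017, 0, 0, 0, 0, 0, -0.0033, 0, 0, 0, 0, 0, -0.0033, 0, 0, 0]}}

```text
t: 36.85
tool_pos: [0.6105, 0.1427, 0.1738]
tool_rot: [2.353, 2.082, -0.0]
contact_force: [-1.1, 0.2, 3.0]
opening: 0.0003
grip_force: 1.6
```

Call:
{"method": "apply_moves", "body": {"rows": [0, 0, -0.0017, 0, 0, 0, 0, 0, -0.0033, 0, 0, 0, 0, 0, -0.0033, 0, 0, 0]}}

```text
t: 37.15
tool_pos: [0.6107, 0.1426, 0.1757]
tool_rot: [2.353, 2.081, -0.0]
contact_force: [-0.4, -0.3, 0.4]
opening: -0.0002
grip_force: 0.0
```

The force has gone, so it is caught. I retreat and verify.

Call:
{"method": "apply_moves", "body": {"rows": [0, 0, -0.03, 0, 0, 0, 0, 0, -0.09, 0, 0, 0, 0, 0, -0.17, 0, 0, 0, -0.08, 0, -0.2, 0, 0, 0, -0.16, 0, -0.2, 0, 0, 0, -0.24, 0, -0.2, 0, 0, 0, -0.3, 0, -0.2, 0, 0, 0, -0.3, 0, -0.2, 0, 0, 0, -0.3, 0, -0.2, 0, 0, 0, -0.3, 0, -0.2, 0, 0, 0]}}

```text
t: 38.15
tool_pos: [0.5888, -0.0352, 0.2958]
tool_rot: [-2.352, -2.082, -0.0]
contact_force: [-0.1, 0.3, -0.3]
opening: 0.0002
grip_force: 0.0
```

Run:
```python
from h import *
to([.6104,.143,.216],-7.0)
im,d=ctrl.get_image("scene"); x,y,w,h=265,160,65,65
for u,v in((285,187),(301,188),(294,183),(295,195)): print(world("scene",u,v,depth=d[v,u]).round(4))
cv2.imwrite("pics/c8.png",cv2.resize(im[y:y+h,x:x+w],(520,520),interpolation=cv2.INTER_CUBIC))
```

```text
row [0.2991, -0.0001, 0.1331] [-0.0001, -0.0002, 0.0005] t 38.15 pos [ 0.5888 -0.0352  0.2958] F [-0.13  0.26 -0.32] open 0.0002
[0.5966 0.126  0.0999]
[0.6204 0.1578 0.1016]
[0.5989 0.1507 0.1018]
[0.631  0.1339 0.1026]
```

View pics/c8.png

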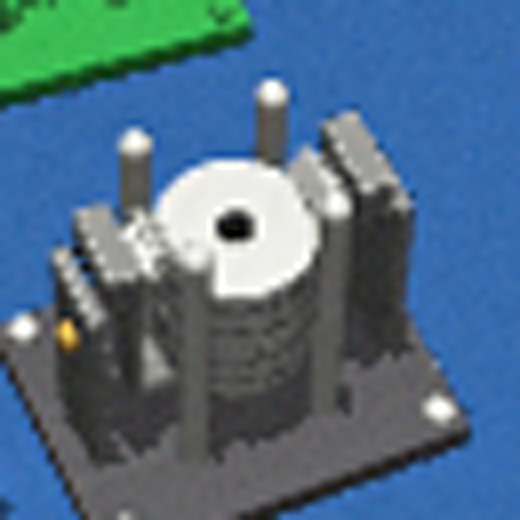

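The two collars are stacked with the top at about 0.101 m, under the lips (bore at crop (235,225)). I hand the job in.

```bash
python3 -c "
from station import ctrl
print(ctrl.finish_job())"
```

```text
the job is handed in; nothing more can be done
None
```

Both collars are held below the lips in the grey magazine and let go. The job was handed in at about 38 s, with no measured pressing force above about 6 N; the judge returned no verdict.

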